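# Seat a sample cell against the sprung stop of its V-groove bench

### The job

Take the glass sample cell from its grey cradle and lay it in the V-groove of the aluminium bench, short of the stop. Then push it gently along the groove against the orange stop pin until the spring pin has clearly given way, by about a millimetre, hold it so for a moment without pushing harder, and let go so that the cell stays in the groove, resting against the pin. Leave the other things on the worktop alone.

Things in the scene. Friction and masses are not known exactly. Their poses are not given: they have to be found in the camera images.
- cell: Sample cell, 120 mm long, 0.4 to 0.6 kg: clear glass tube (diameter 29 mm, the middle 60 mm) between two steel collars (diameter 34 mm, 30 mm long, with a black ring); either way round is right. Origin at its middle, on its axis; x along its axis. At the start it lies in the cradle, axis 33 mm above the worktop; pinch the glass from above.
- cradle: Fixed low grey cradle, 126 x 46 mm, 22 mm high: two V-saddles (12 mm long, 90 mm apart) under the collars of the cell. Origin at the centre of its underside, x along the cell.
- groove: Fixed aluminium V-groove bench, 260 long (x), 56 wide (y), 32 mm high (z). Origin at the centre of its underside; x points along the groove towards the stop, z up. The groove (28 mm wide, flanks 35 degrees from level) lies at y = 0 over the whole length. A cell in it has its axis 43 mm above the worktop. Sliding it takes 2 to 6 N, different every time.
- groove_line (a point): Point 43 mm above the bench's origin: on the axis of a cell that lies in the groove, half way along the bench. A cell whose middle lies 25 mm or more from here towards the groove's -x end is clear of the stop pin.
- stop: Blue stop carriage clamped across the groove, 26 long, 66 wide, its black thumb screw 76 mm above the worktop. Origin in its near face, on the cell's axis; x away from the cell. A brass screw carries the orange spring pin (diameter 14 mm), whose free face stands 12 to 36 mm ahead of the origin (set by hand, not measured). Spring: 5 N/mm, travel 6 mm. Press 3 N or more; over 12 N spoils it.
- bench_timer: White bench timer, 62 x 68 x 18 mm, lying loose behind the bench; origin at the centre of its underside. Leave alone.
- tube15_b: Screw-cap tube with orange cap, 118 mm long, 23 mm thick, lying loose to the right of the bench; origin under it. Leave alone.
- reagent_white: White reagent bottle with red cap, diameter 42, height 78 mm, standing loose at the back left; origin at the centre of its underside. Leave alone.
- reservoir: Empty white reservoir, 46 x 122 x 26 mm, loose at the back left; origin at the centre of its underside. Leave alone.

How it is judged:
On the way, in this order (a step that is already met when the one before it is completed fails the run):
1. the cell lies in the groove, not touching the stop (y of cell in the frame of groove between -0.003 and 0.003 m and z of cell in the frame of groove between 0.04 and 0.046 m and angle between the x axis of cell and the x axis of groove, either way round below 0.05 rad and contact force between cell and stop below 0.1 N and x of cell in the frame of groove between -0.13 and 0.03 m), for 0.2 s.
2. lying in the groove, the cell presses on the stop pin with 3 N or more for a moment (y of cell in the frame of groove between -0.003 and 0.003 m and z of cell in the frame of groove between 0.04 and 0.046 m and angle between the x axis of cell and the x axis of groove, either way round below 0.05 rad and contact force between cell and stop above 3 N), for 0.2 s.
At the end, for the whole second after the job is handed in: The cell lies released and at rest in the groove (axis within 3 mm of the groove's line and height, and within 0.05 rad of its direction), still pressing on the spring pin (with 0.5 to 12 N) (y of cell in the frame of groove between -0.003 and 0.003 m and z of cell in the frame of groove between 0.04 and 0.046 m and angle between the x axis of cell and the x axis of groove, either way round below 0.05 rad and x of cell in the frame of groove between -0.04 and 0.04 m and contact force between cell and stop between 0.5 and 12 N and linear speed of cell below 0.01 m/s and contact force between the fingers and cell below 0.1 N); the robot touches nothing.
It fails at once if the cell presses on the stop with more than 12 N (contact force between cell and stop above 12 N).
It fails at once if the white bench timer is moved more than 20 mm (distance of bench_timer from where it was at the start of the episode above 0.02 m).
It fails at once if the orange-capped tube is moved more than 20 mm (distance of tube15_b from where it was at the start of the episode above 0.02 m).
It fails at once if the white reagent bottle is moved more than 20 mm (distance of reagent_white from where it was at the start of the episode above 0.02 m).
It fails at once if the white reservoir is moved more than 20 mm (distance of reservoir from where it was at the start of the episode above 0.02 m).
It also fails if it takes over 58 s, if anything falls off the work surface, if the arm or the gripper's body presses on something with over 40 N, if the wrist force passes 120 N, or if a joint passes its speed limit or range.

### The arm

A 6-joint arm with a two-finger parallel gripper is mounted at the origin on a cart in front of the work surface, level with it; the furniture and walls round the work are solid. World frame = base frame: x ahead of the robot, y to its left, z up, the work surface at z = 0. Lengths are in m, angles in rad, forces in N, time in s.
With the tool pointing down it reaches from about 0.425 to 0.95 m from the base axis. Payload 3.5 kg.
Tool frame: the origin (TCP) lies on the centre line of the jaws, within the pads' length; the fingertips stand 8 mm ahead of it and the grasp point (between the pads) lies 11 mm behind it; z points along the fingers, y is the line along which they close (so a half turn about z gives the same grasp; the last joint's range is limited). The gripper opens to 85 mm and grips with 20 to 120 N. Pads are 22 mm wide; open, the fingers measure 114 mm over their backs; the gripper's body (76 mm by 85 mm) begins 54 mm behind the grasp point. The pads swing forward as they close: fully open they stand 13 mm farther back than shut.
Start: joints at [1.021, 0.286, 1.577, -0, 1.279, -0.15], TCP at [0.263, 0.622, 0.239] pointing down, gripper open.
Joint ranges: [-2.77, 2.77], [-0.9, 2.22], [0.21, 2.48], [-1.53, 4.67], [0.24, 2.81], [-2.84, 2.84]. Speed limits (rad/s): [2.79, 2.79, 3.14, 3.14, 3.14, 3.14].

### API

Orientations are given as a unit quaternion [x, y, z, w].
In Python, from plant import ctrl gives the robot as it stands. The module is installed in compiled form; this text tells all that it offers.
- The arm moves only by the tool send_rows, never from a script. Its argument "steps" is a list of rows, each a list of 5 numbers: the shift along the tool's x, y, z in m, then the turn about the tool's z in degrees, then the opening, from -1 (shut) to 1 (fully open). A call has 1 to 12 rows; each row is the pose to reach, as a shift and turn from the pose commanded when the call began, along the tool's axes at that moment; what a row does not reach only later rows make up. A row lasts 1/10 s, in which the tool goes at most 50 mm and 8.59 degrees, less where a joint would pass 70% of its speed; a pose out of reach is approached as far as the arm can. A call with a gripper value outside its range is refused whole. The fingers move at their own pace and stop on an object; "squeeze" is the grip in N (left out, the last holds). Time passes only in rows, so rows that repeat a pose let the fingers close. It gives the time, the measured TCP pose, the force, the opening and the grip force at its end, in the units of the state.
- ctrl.get_state(): the state, without advancing time (a new reading comes with each control period).
- ctrl.read_camera(name): name is "side" or "top"; returns the picture (420x560x3 uint8, red, green, blue); there is no depth.
- ctrl.calibration(name): a dict with "intrinsics" (3x3 intrinsics, pixels), "extrinsics" (4x4, takes a point from world to camera coordinates). Camera axes: x right, y up, looking along -z (the intrinsics and any distortion apply to the point x, -y, -z); pixel columns grow to the right and rows downward; lengths in m; the calibration is good to about 2 mm. A picture is of the moment at which its call begins. calibration takes no time and is no camera call.
- ctrl.sign_off(): hands the job in; it is judged then, once.
The state is a dict: "time": time; "qpos": joint angles; "dq": joint speeds; "joint_efforts": joint torques, N m; "eef_pos": TCP position; "tcp_rot": TCP orientation; "contact_force": force on the tool from outside, world axes, zero at the start; "wrist_torque": the same for the moment, N m; "opening": opening from 0.0 (shut) to 1.0 (fully open); "finger_force": force on a finger pad.
Only numpy, scipy, OpenCV 4.12 (cv2) and the standard library are available. Lean on these libraries where they do the work, as an engineer would, in place of code of your own. Each camera call takes 0.05 s, during which the arm holds its last target. There are 200 camera calls.

## Working session

There is one attempt and no reset: what is moved stays moved. The work goes in short steps, Python scripts to look and compute and a tool call to move; the robot and the scene stay as the last step left them, time stands still between calls to the robot, and variables do not carry over. Pictures are saved under pics/ and viewed, at most 10 in all, crops included, and the job is handed in when it is done.

Besides the shell and the picture viewer there is one more tool, called after "Emit:" by a JSON object that holds its "method" and its "body", one argument or row to a line. send_rows: Moves the arm, as the interface text tells. Its arguments: {"type":"object","properties":{"steps":{"type":"array","items":{"type":"array","items":{"type":"number"}}},"squeeze":{"type":"number"}},"required":["steps"]}

```bash
mkdir -p pics
python3 - <<'E'
from plant import ctrl
import cv2
for n in("top","side"):
    cv2.imwrite(f"pics/{n}0.png",ctrl.read_camera(n)[:,:,::-1])
    c=ctrl.calibration(n);print(n,c)
print(ctrl.get_state())
E
```

```text
top {'intrinsics': array([[493.35948971,   0.        , 281.23468975],
       [  0.        , 493.35948971, 204.78270385],
       [  0.        ,   0.        ,   1.        ]]), 'extrinsics': array([[-1.91598338e-02, -9.99814109e-01, -2.15576387e-03,
         3.39603093e-02],
       [ 9.86370042e-01, -1.92545425e-02,  1.63411759e-01,
        -5.68271490e-01],
       [-1.63422890e-01,  1.00456125e-03,  9.86555599e-01,
        -1.14467200e+00],
       [ 0.00000000e+00,  0.00000000e+00,  0.00000000e+00,
         1.00000000e+00]])}
side {'intrinsics': array([[516.46495281,   0.        , 278.59758323],
       [  0.        , 516.46495281, 207.06968059],
       [  0.        ,   0.        ,   1.        ]]), 'extrinsics': array([[ 0.82991926, -0.5578609 , -0.00502423, -0.44431489],
       [ 0.33760176,  0.49503342,  0.80060412, -0.24834404],
       [-0.44413857, -0.66613297,  0.59917259, -1.12491527],
       [ 0.        ,  0.        ,  0.        ,  1.        ]])}
{'time': 0.1, 'qpos': array([ 1.02096197e+00,  2.87126237e-01,  1.57803630e+00, -1.23394824e-05,
        1.27859031e+00, -1.50017127e-01]), 'dq': array([ 2.73391902e-04, -5.22188628e-04, -2.44231018e-03,  5.84404474e-04,
        5.12252669e-05, -3.18059153e-04]), 'joint_efforts': array([ 1.21558267e-03, -4.07297480e+01, -2.93699723e+01, -9.87346243e-05,
        3.47174828e-03,  1.17725759e-05]), 'eef_pos': array([0.26242489, 0.62127262, 0.23804961]), 'tcp_rot': array([ 1.98577902e-01,  9.80084512e-01, -1.01666703e-03, -3.64739574e-04]), 'contact_force': array([ 0.25151359, -0.43240397, -0.03236714]), 'wrist_torque': array([ 0.03121473,  0.04210246, -0.0569438 ]), 'finger_force': 0.0, 'opening': 1.0006361985177403}
```

View pics/top0.png

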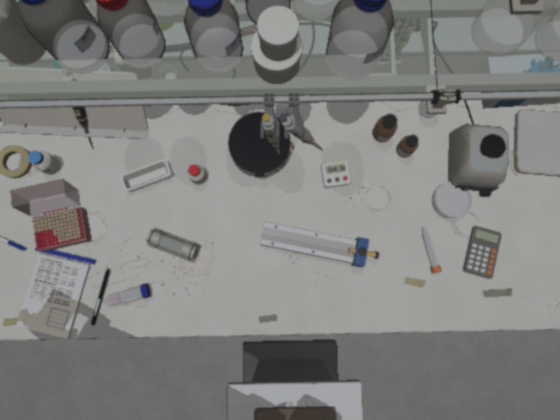

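View pics/side0.png

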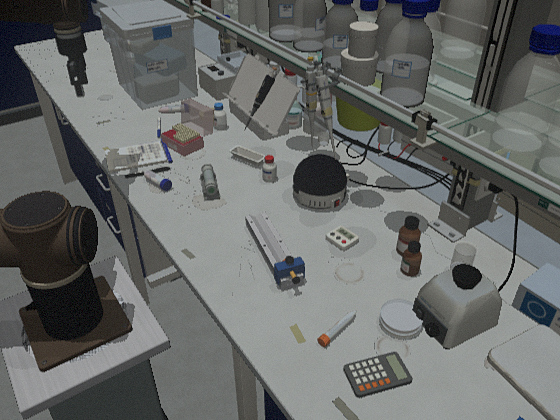

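The top view shows the cell at about (173,244), and the bench from (262,235) to (365,252) with the stop at (361,252). The tube is right of the bench at (431,250) and the timer behind it at (335,174). I'll zoom in on the details.

Run:
```python
import cv2,numpy as np
t=cv2.imread("pics/top0.png")
a=cv2.resize(t[210:275,250:385],None,fx=5.9,fy=5.9,interpolation=cv2.INTER_CUBIC)[:,:796]
b=cv2.resize(t[220:270,140:215],None,fx=4,fy=4,interpolation=cv2.INTER_CUBIC)
s=cv2.imread("pics/side0.png")
c=cv2.resize(s[160:205,190:230],None,fx=4.4,fy=4.4,interpolation=cv2.INTER_CUBIC)
d=cv2.resize(s[205:292,235:315],None,fx=2.2,fy=2.2,interpolation=cv2.INTER_CUBIC)
o=np.zeros((600,800,3),np.uint8);o[:a.shape[0],:a.shape[1]]=a
o[390:590,:300]=b;o[390:390+c.shape[0],310:310+c.shape[1]]=c;o[390:390+d.shape[0],500:500+d.shape[1]]=d
cv2.imwrite("pics/m.png",np.clip(o*1.4,0,255).astype(np.uint8))
```

```text
(no output)
```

View pics/m.png

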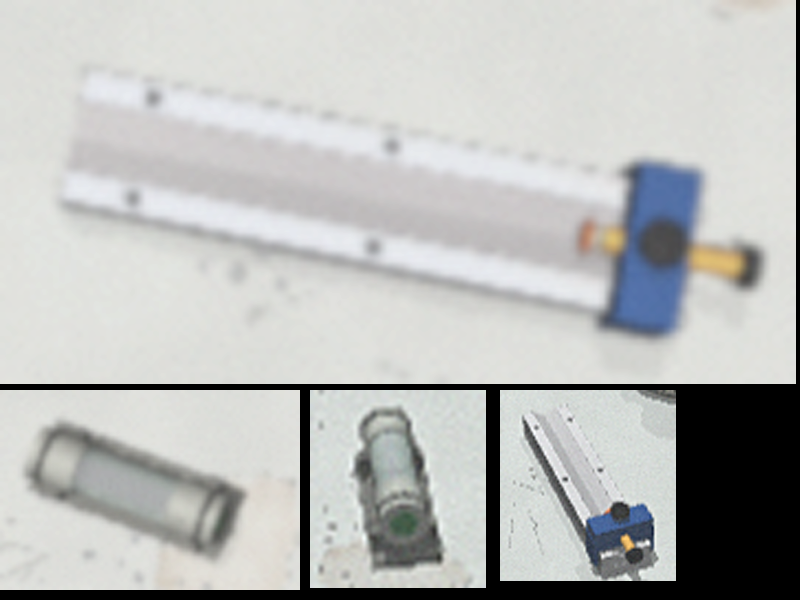

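The crop shows the bench corners, its screws and the orange pin face at crop (580,235), plus the cell with its glass centred near full-picture (171.8,244.7). I'll cast rays through these points.

```bash
cat > h.py <<'E'
import numpy as np
from plant import ctrl
def ray(n,uv):
    c=ctrl.calibration(n);K,E=np.array(c["intrinsics"]),np.array(c["extrinsics"])
    d=np.linalg.inv(K)@[uv[0],uv[1],1];d=np.array([d[0],-d[1],-d[2]])
    return -E[:3,:3].T@E[:3,3],E[:3,:3].T@d
def pt(n,uv,z):
    o,d=ray(n,uv);return o+d*(z-o[2])/d[2]
def proj(n,p):
    c=ctrl.calibration(n);q=c["extrinsics"][:3,:3]@p+c["extrinsics"][:3,3]
    q=c["intrinsics"]@[q[0],-q[1],-q[2]];return q[:2]/q[2]
E
python3 - <<'E'
from h import *
A=lambda u,v:((u+.5)/5.9-.5+250,(v+.5)/5.9-.5+210)
B=lambda u,v:((u+.5)/4-.5+140,(v-389.5)/4-.5+220)
P=lambda q,z:pt("top",q,z)
for n,a,b,z in(("left",(84,68),(62,205),.032),("scr1",(152,97),(132,197),.032),("scr2",(391,146),(373,247),.032),("stopend",(632,175),(608,310),.032)):
    p,q=P(A(*a),z),P(A(*b),z);m=(p+q)/2;print(n,m.round(4),"w",np.linalg.norm(p-q).round(4))
    if n=="left":L=m
    if n=="stopend":R=m
pin=P(A(580,235),.043);print("pin",pin.round(4))
u=(R-L)/np.linalg.norm(R-L);print("dir",u.round(3),np.degrees(np.arctan2(u[1],u[0])))
org=L+.13*u;print("bench origin",org.round(4),"pin x",(pin-org)@u,"side px of left/pin",proj("side",L),proj("side",pin))
l,r=P(B(40,458),.033),P(B(215,520),.033);c=P(B(124,486.5),.033)
d=r-l;print("cell ends",l.round(4),r.round(4),"len",np.linalg.norm(d),"mid",((l+r)/2).round(4),"glass",c.round(4),"ang",np.degrees(np.arctan2(d[1],d[0])))
print("side px cell",proj("side",l),proj("side",c),proj("side",r))
s=ctrl.get_state();from scipy.spatial.transform import Rotation as R_
M=R_.from_quat(s["tcp_rot"]).as_matrix();print(M.round(3),np.degrees(np.arctan2(M[1,0],M[0,0])))
dp=np.r_[c[:2],.15]-s["eef_pos"];print("shift in tool",M.T@dp)
E
```

```text
left [0.5037 0.0709 0.032 ] w 0.0572
scr1 [0.4988 0.0427 0.032 ] w 0.042
scr2 [ 0.4765 -0.0552  0.032 ] w 0.0421
stopend [ 0.4559 -0.1517  0.032 ] w 0.0561
pin [ 0.4584 -0.134   0.043 ]
dir [-0.21  -0.978  0.   ] -102.10959214203383
bench origin [ 0.4764 -0.0562  0.032 ] pin x 0.07988095836703794 side px of left/pin [253.82779249 213.65660992] [283.13545247 260.48008997]
cell ends [0.4993 0.3427 0.033 ] [0.4598 0.2365 0.033 ] len 0.11331299647383446 mid [0.4795 0.2896 0.033 ] glass [0.481  0.2916 0.033 ] ang -110.38319457518529
side px cell [205.09560099 168.4505113 ] [207.61515695 178.11297022] [210.00228527 189.33009906]
[[-0.921  0.389 -0.001]
 [ 0.389  0.921 -0.002]
 [ 0.    -0.002 -1.   ]] 157.09234549896982
shift in tool [-0.32970464 -0.21837724  0.08841404]
```

Emit:
{"method": "send_rows", "body": {
  "steps": [
    [-0.331,-0.2175,0.08,87.5,1],
    [-0.331,-0.2175,0.08,87.5,1],
    [-0.331,-0.2175,0.08,87.5,1],
    [-0.331,-0.2175,0.08,87.5,1],
    [-0.331,-0.2175,0.08,87.5,1],
    [-0.331,-0.2175,0.08,87.5,1],
    [-0.331,-0.2175,0.08,87.5,1],
    [-0.331,-0.2175,0.08,87.5,1],
    [-0.331,-0.2175,0.08,87.5,1],
    [-0.331,-0.2175,0.08,87.5,1],
    [-0.331,-0.2175,0.08,87.5,1],
    [-0.331,-0.2175,0.08,87.5,1]
  ]
}}

```text
time: 1.3
eef_pos: [0.4827, 0.2926, 0.159]
tcp_rot: [0.82, 0.572, -0.0, -0.0]
contact_force: [0.5, 0.8, -0.5]
opening: 1.003
finger_force: 0.0
```

Emit:
{"method": "send_rows", "body": {
  "steps": [
    [0,0,0.04,0,1],
    [0,0,0.075,0,1],
    [0,0,0.1,0,1],
    [0,0,0.115,0,1],
    [0,0,0.115,0,1]
  ]
}}

```text
time: 1.8
eef_pos: [0.481, 0.2923, 0.042]
tcp_rot: [0.821, 0.572, -0.002, -0.001]
contact_force: [-0.3, -0.4, -0.8]
opening: 0.999
finger_force: 0.0
```

Run:
```python
from h import *
import cv2
t=ctrl.read_camera("top")[:,:,::-1];s=ctrl.read_camera("side")[:,:,::-1]
a=cv2.resize(t[200:290,120:220],None,fx=4,fy=4,interpolation=2);b=cv2.resize(s[130:220,165:255],None,fx=4,fy=4,interpolation=2)
cv2.imwrite("pics/g1.png",np.clip(1.4*np.hstack([a,b]),0,255).astype(np.uint8))
st=ctrl.get_state();print(st["eef_pos"],st["contact_force"],proj("top",st["eef_pos"]),proj("side",st["eef_pos"]))
```

```text
[0.48349769 0.29313173 0.04517521] [0.53142607 0.72359126 1.00256464] [168.87171813 242.29274224] [207.76351749 174.1321863 ]
```

View pics/g1.png

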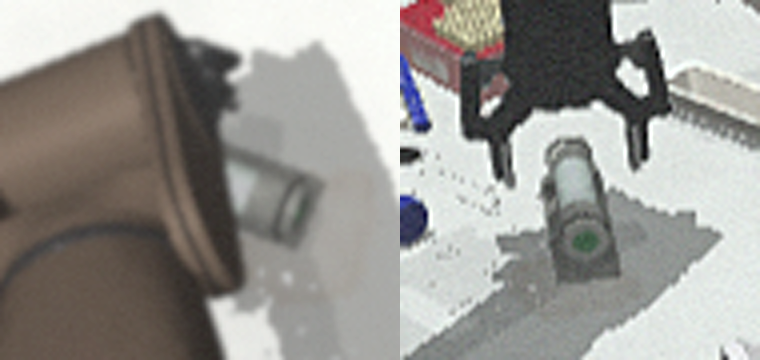

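The fingers straddle the glass symmetrically, with the tips at (510,180) and (640,165) and the glass near (575,183). I'll lower a little and close.

Emit:
{"method": "send_rows", "body": {
  "steps": [
    [0,0,0.01,0,1],
    [0,0,0.01,0,-0.3],
    [0,0,0.01,0,-1],
    [0,0,0.01,0,-1],
    [0,0,0.01,0,-1],
    [0,0,0.01,0,-1],
    [0,0,0.01,0,-1],
    [0,0,0.01,0,-1],
    [0,0,0.01,0,-1],
    [0,0,0.01,0,-1]
  ],
  "squeeze": 50
}}

```text
time: 2.9
eef_pos: [0.4837, 0.2927, 0.0351]
tcp_rot: [0.821, 0.571, 0.001, 0.0]
contact_force: [0.2, -1.5, 6.0]
opening: 0.32
finger_force: 49.6
```

Gripped, at 0.32 × 85 ≈ 27 mm. Lifting.

Emit:
{"method": "send_rows", "body": {
  "steps": [
    [0,0,-0.02,0,-1],
    [0,0,-0.06,0,-1],
    [0,0,-0.11,0,-1],
    [0,0,-0.11,0,-1],
    [0,0,-0.11,0,-1],
    [0,0,-0.11,0,-1]
  ]
}}

```text
time: 3.5
eef_pos: [0.4803, 0.2917, 0.1405]
tcp_rot: [0.821, 0.571, -0.004, -0.001]
contact_force: [0.2, -0.5, -6.0]
opening: 0.318
finger_force: 50.8
```

Run:
```python
from h import *
import cv2
from scipy.spatial.transform import Rotation as R_
s=ctrl.read_camera("side")[:,:,::-1];ctrl.read_camera("top")
b=cv2.resize(s[90:190,150:270],None,fx=5,fy=5,interpolation=2)
cv2.imwrite("pics/g2.png",np.clip(1.4*b,0,255).astype(np.uint8))
p=[]
for i in range(4):
  st=ctrl.get_state();p.append(st["eef_pos"]);print(st["eef_pos"].round(4),st["contact_force"].round(2),st["opening"]);ctrl.read_camera("side")
M=R_.from_quat(st["tcp_rot"]).as_matrix();yaw=np.degrees(np.arctan2(M[1,0],M[0,0]))
u=np.array([np.cos(np.radians(-102.4)),np.sin(np.radians(-102.4)),0])
tgt=np.r_[.4764,-.0562,.12]+u*-.035
print("yaw",yaw,"turn",yaw-77.6,"tgt",tgt,"shift",M.T@(tgt-np.mean(p,0)))
```

```text
[0.4806 0.2917 0.1405] [ 0.66  0.6  -5.41] 0.3176823568960635
[0.481  0.2919 0.1411] [ 0.02  0.54 -5.25] 0.3164074702429643
[0.4815 0.2921 0.1417] [ 0.49  0.49 -4.6 ] 0.3175041472846406
[0.4819 0.2922 0.1423] [-0.92  0.8  -5.86] 0.31980227993154287
yaw 69.59229128640142 turn -8.007708713598575 tgt [ 0.48391574 -0.02201647  0.12      ] shift [-0.2932895   0.11204862  0.02177086]
```

View pics/g2.png

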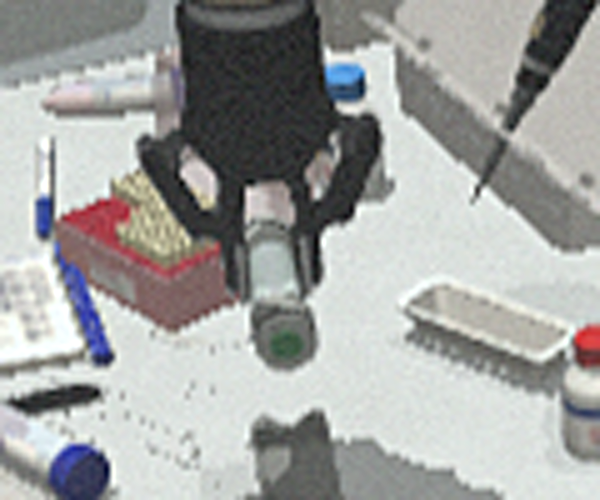

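The cell is held level between the fingers (glass near (275,265)), clear of the cradle. Carrying it over to the groove.

Emit:
{"method": "send_rows", "body": {
  "steps": [
    [-0.03,0.011,0,-2,-1],
    [-0.07,0.027,0,-4,-1],
    [-0.11,0.042,0,-6,-1],
    [-0.15,0.057,0,-8,-1],
    [-0.19,0.073,0,-8,-1],
    [-0.23,0.088,0.01,-8,-1],
    [-0.265,0.101,0.02,-8,-1],
    [-0.293,0.112,0.03,-8,-1],
    [-0.293,0.112,0.04,-8,-1],
    [-0.293,0.112,0.045,-8,-1],
    [-0.293,0.112,0.045,-8,-1],
    [-0.293,0.112,0.045,-8,-1]
  ]
}}

```text
time: 5.0
eef_pos: [0.4858, -0.0201, 0.0994]
tcp_rot: [0.779, 0.627, 0.0, -0.0]
contact_force: [-0.2, -0.1, -5.2]
opening: 0.315
finger_force: 50.6
```

```bash
cat > s.py <<'E'
from h import *
from scipy.spatial.transform import Rotation as R_
def av(n=6):
    P=[];F=[]
    for i in range(n):
        st=ctrl.get_state();P.append(st["eef_pos"]);F.append(st["contact_force"]);ctrl.read_camera("side")
    M=R_.from_quat(st["tcp_rot"]).as_matrix()
    return np.mean(P,0),np.mean(F,0),M,np.degrees(np.arctan2(M[1,0],M[0,0])),st
E
python3 - <<'E'
from s import *
import cv2
s=ctrl.read_camera("side")[:,:,::-1];t=ctrl.read_camera("top")[:,:,::-1]
b=cv2.resize(s[150:290,200:330],None,fx=4,fy=4,interpolation=2);a=cv2.resize(t[205:275,250:310],None,fx=4,fy=4,interpolation=2)
o=np.zeros((560,800,3),np.uint8);o[:,:520]=b;o[:280,530:770]=a
cv2.imwrite("pics/g3.png",np.clip(1.4*o,0,255).astype(np.uint8))
p,f,M,y,st=av(4)
u=np.array([np.cos(np.radians(-102.4)),np.sin(np.radians(-102.4)),0])
d=p-np.r_[.4764,-.0562,0];print(p,f,y,"x,y in groove",d@u,d@np.r_[-u[1],u[0],0])
E
```

```text
[ 0.48616629 -0.02043086  0.09989544] [ 0.02470659 -0.43585224 -5.05806343] 77.65822188353866 x,y in groove -0.037031892427582744 0.0018575670033907448
```

View pics/g3.png

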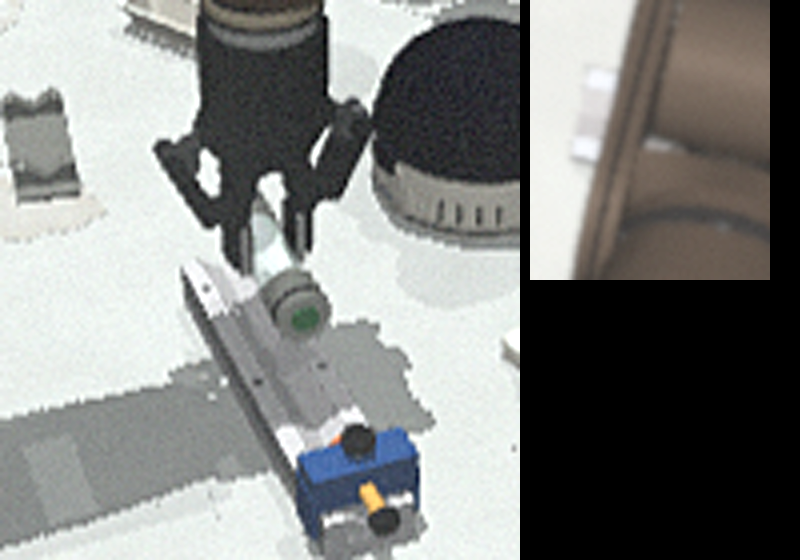

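The cell hangs over the groove, aligned with it, its front collar at (300,310) and the stop at (355,470). Lowering with a 2 mm sideways correction.

Emit:
{"method": "send_rows", "body": {
  "steps": [
    [0,-0.002,0.015,0,-1],
    [0,-0.002,0.03,0,-1],
    [0,-0.002,0.04,0,-1],
    [0,-0.002,0.045,0,-1],
    [0,-0.002,0.048,0,-1],
    [0,-0.002,0.05,0,-1],
    [0,-0.002,0.05,0,-1],
    [0,-0.002,0.05,0,-1]
  ]
}}

```text
time: 6.1
eef_pos: [0.4842, -0.0208, 0.0498]
tcp_rot: [0.779, 0.627, 0.0, 0.0]
contact_force: [0.3, 0.2, -5.3]
opening: 0.316
finger_force: 50.7
```

Run:
```python
from s import *
p,f,M,y,st=av(6)
u=np.array([np.cos(np.radians(-102.4)),np.sin(np.radians(-102.4)),0])
d=p-np.r_[.4764,-.0562,0];print(p,f,y,"x,y in groove",d@u,d@np.r_[-u[1],u[0],0])
print(proj("side",np.r_[.4765,-.0552,.032]))
```

```text
[ 0.48412478 -0.02073708  0.04973915] [ 0.21072221 -0.11768166 -5.41273263] 77.59314719401652 x,y in groove -0.03629443326064538 -7.056366924985345e-05
[271.2473856 243.0371464]
```

Emit:
{"method": "send_rows", "body": {
  "steps": [
    [0,0,0.001,0,-1],
    [0,0,0.002,0,-1],
    [0,0,0.003,0,-1],
    [0,0,0.004,0,-1],
    [0,0,0.004,0,-1],
    [0,0,0.004,0,-1]
  ]
}}

```text
time: 7.0
eef_pos: [0.4844, -0.0208, 0.0457]
tcp_rot: [0.779, 0.627, 0.0, 0.001]
contact_force: [0.8, 0.0, -3.0]
opening: 0.315
finger_force: 51.0
```

Emit:
{"method": "send_rows", "body": {
  "steps": [
    [0,0,0.0005,0,-1],
    [0,0,0.001,0,-1],
    [0,0,0.001,0,-1],
    [0,0,0.001,0,-1]
  ]
}}

```text
time: 7.4
eef_pos: [0.4846, -0.0209, 0.0455]
tcp_rot: [0.779, 0.627, 0.0, 0.001]
contact_force: [-1.3, 0.2, 5.8]
opening: 0.315
finger_force: 51.7
```

The cell is seated in the groove. I'll open slightly so it settles on its own.

Emit:
{"method": "send_rows", "body": {
  "steps": [
    [0,0,-0.001,0,-0.2],
    [0,0,-0.001,0,0],
    [0,0,-0.001,0,0.1],
    [0,0,-0.001,0,0.1],
    [0,0,-0.001,0,0.1],
    [0,0,-0.001,0,0.1],
    [0,0,-0.001,0,0.1],
    [0,0,-0.001,0,0.1]
  ]
}}

```text
time: 8.2
eef_pos: [0.4838, -0.0206, 0.0453]
tcp_rot: [0.779, 0.627, -0.0, -0.0]
contact_force: [-0.2, -0.0, -0.5]
opening: 0.546
finger_force: 0.0
```

Run:
```python
from s import *
import cv2
s=ctrl.read_camera("side")[:,:,::-1]
b=cv2.resize(s[180:290,220:330],None,fx=5,fy=5,interpolation=2)
cv2.imwrite("pics/g4.png",np.clip(1.4*b,0,255).astype(np.uint8))
p,f,M,y,st=av(6)
u=np.array([np.cos(np.radians(-102.4)),np.sin(np.radians(-102.4)),0])
d=p-np.r_[.4764,-.0562,0];print(p,f,y,st["opening"],"x,y in groove",d@u,d@np.r_[-u[1],u[0],0])
print("end face predicted",proj("side",np.r_[.4764,-.0562,.043]+u*.024))
```

```text
[ 0.48379911 -0.02065265  0.04533212] [-0.13710442  0.10202321 -0.12580019] 77.59528740510544 0.54746853136975 x,y in groove -0.03630696175189174 -0.00040676614156103235
end face predicted [274.89239621 245.84326078]
```

View pics/g4.png

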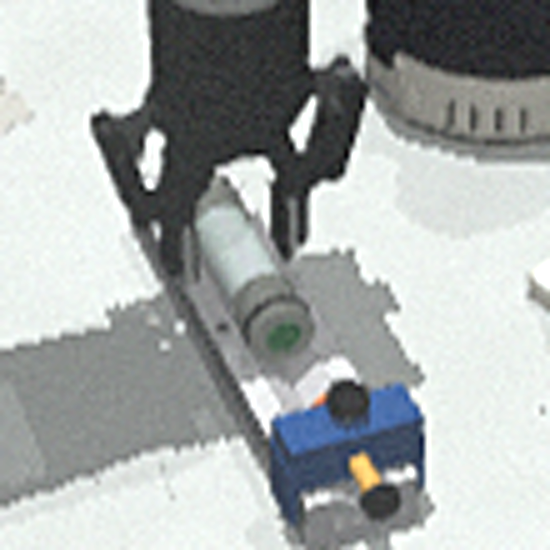

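The cell lies in the groove with its front end at (282,335), short of the orange pin at about (320,395). Regripping and sliding most of the way.

Emit:
{"method": "send_rows", "body": {
  "steps": [
    [0,0,0,0,-0.3],
    [0,0,0,0,-1],
    [0,0,0,0,-1],
    [0,0,0,0,-1],
    [0,0,0,0,-1],
    [0,0,0,0,-1]
  ],
  "squeeze": 50
}}

```text
time: 9.15
eef_pos: [0.485, -0.0209, 0.0459]
tcp_rot: [0.779, 0.626, 0.001, 0.001]
contact_force: [4.6, -0.8, 0.5]
opening: 0.314
finger_force: 50.1
```

Emit:
{"method": "send_rows", "body": {
  "steps": [
    [-0.003,0,0,0,-1],
    [-0.007,0,0,0,-1],
    [-0.012,0,0,0,-1],
    [-0.017,0,0,0,-1],
    [-0.022,0,0,0,-1],
    [-0.027,0,0,0,-1],
    [-0.032,0,0,0,-1],
    [-0.036,0,0,0,-1],
    [-0.038,0,0,0,-1],
    [-0.04,0,0,0,-1]
  ]
}}

```text
time: 10.15
eef_pos: [0.4763, -0.0589, 0.046]
tcp_rot: [0.78, 0.626, 0.002, 0.0]
contact_force: [6.3, 4.2, 1.5]
opening: 0.316
finger_force: 50.3
```

```bash
cat > r.py <<'E'
from s import *
p,f,M,y,st=av(6)
u=np.array([np.cos(np.radians(-102.4)),np.sin(np.radians(-102.4)),0]);v=np.r_[-u[1],u[0],0]
d=p-np.r_[.4764,-.0562,0];print(st["time"],p.round(4),"F along,lat,z",(f@u).round(2),(f@v).round(2),f[2].round(2),"yaw",y.round(2),"x,y",(d@u).round(5),(d@v).round(5))
E
python3 r.py
```

```text
10.4 [ 0.4763 -0.0591  0.046 ] F along,lat,z -4.62 4.98 1.44 yaw 77.54 x,y 0.00284 0.00054
```

Emit:
{"method": "send_rows", "body": {
  "steps": [
    [-0.001,0.0005,0,0,-1],
    [-0.002,0.001,0,0,-1],
    [-0.003,0.001,0,0,-1],
    [-0.004,0.001,0,0,-1],
    [-0.005,0.001,0,0,-1],
    [-0.006,0.001,0,0,-1],
    [-0.007,0.001,0,0,-1],
    [-0.008,0.001,0,0,-1]
  ]
}}

```text
time: 11.25
eef_pos: [0.4749, -0.0661, 0.0459]
tcp_rot: [0.78, 0.626, 0.001, -0.001]
contact_force: [3.8, 6.9, 4.4]
opening: 0.314
finger_force: 50.4
```

```bash
python3 r.py
```

```text
11.5 [ 0.4749 -0.0662  0.0459] F along,lat,z -6.74 2.8 3.63 yaw 77.53 x,y 0.01009 0.0007
```

Emit:
{"method": "send_rows", "body": {
  "steps": [
    [-0.0005,0.0005,-0.0005,0,-1],
    [-0.001,0.0005,-0.0005,0,-1],
    [-0.001,0.0005,-0.0005,0,-1]
  ]
}}

```text
time: 11.85
eef_pos: [0.4746, -0.0674, 0.0459]
tcp_rot: [0.78, 0.626, 0.001, -0.001]
contact_force: [3.2, 4.9, 1.7]
opening: 0.318
finger_force: 50.3
```

```bash
python3 r.py
python3 - <<'E'
from h import *
import cv2
s=ctrl.read_camera("side")[:,:,::-1];t=ctrl.read_camera("top")[:,:,::-1]
b=cv2.resize(s[225:285,250:310],None,fx=6,fy=6,interpolation=2);a=cv2.resize(t[215:275,320:385],None,fx=6,fy=6,interpolation=2)
cv2.imwrite("pics/g5.png",np.clip(1.4*np.hstack([b,a]),0,255).astype(np.uint8))
E
```

```text
12.1 [ 0.4747 -0.0674  0.0459] F along,lat,z -5.31 2.37 1.51 yaw 77.53 x,y 0.0113 0.0007
```

View pics/g5.png

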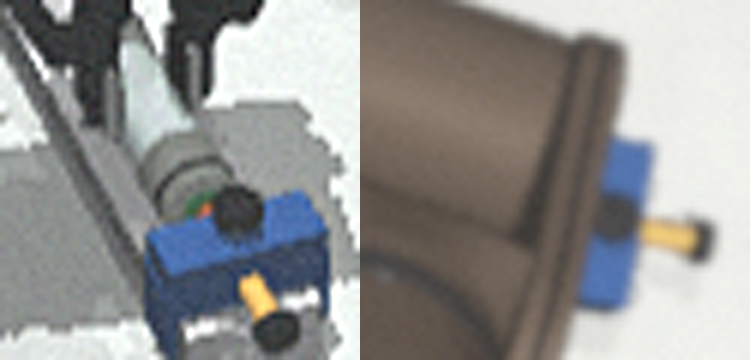

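The orange pin shows just ahead of the cell's green end, at (205,210) in the crop. The force fell as I moved, so there's no contact yet. Advancing finely.

Emit:
{"method": "send_rows", "body": {
  "steps": [
    [-0.0005,0.0004,-0.0003,0,-1],
    [-0.001,0.0004,-0.0003,0,-1],
    [-0.0015,0.0004,-0.0003,0,-1],
    [-0.002,0.0004,-0.0003,0,-1]
  ]
}}

```text
time: 12.65
eef_pos: [0.4742, -0.0694, 0.0459]
tcp_rot: [0.78, 0.626, 0.001, -0.002]
contact_force: [4.8, 3.0, 0.9]
opening: 0.315
finger_force: 50.3
```

```bash
python3 r.py
```

```text
12.9 [ 0.4742 -0.0694  0.0459] F along,lat,z -4.66 2.76 0.89 yaw 77.54 x,y 0.01337 0.0007
```

Emit:
{"method": "send_rows", "body": {
  "steps": [
    [-0.0005,0,0,0,-1],
    [-0.001,0,0,0,-1],
    [-0.0015,0,0,0,-1]
  ]
}}

```text
time: 13.25
eef_pos: [0.4739, -0.0708, 0.0459]
tcp_rot: [0.78, 0.626, 0.001, -0.002]
contact_force: [2.9, 4.8, 0.5]
opening: 0.319
finger_force: 50.3
```

```bash
python3 r.py
```

```text
13.5 [ 0.4739 -0.0709  0.0459] F along,lat,z -4.98 2.4 0.89 yaw 77.54 x,y 0.01485 0.00069
```

Emit:
{"method": "send_rows", "body": {
  "steps": [
    [-0.0005,0,0,0,-1],
    [-0.001,0,0,0,-1],
    [-0.001,0,0,0,-1]
  ]
}}

```text
time: 13.85
eef_pos: [0.4737, -0.0718, 0.0459]
tcp_rot: [0.78, 0.626, 0.001, -0.002]
contact_force: [3.3, 4.5, 1.0]
opening: 0.315
finger_force: 50.3
```

```bash
python3 r.py
```

```text
14.1 [ 0.4737 -0.0718  0.0459] F along,lat,z -4.93 2.36 0.95 yaw 77.54 x,y 0.01585 0.00068
```

Emit:
{"method": "send_rows", "body": {
  "steps": [
    [-0.0005,0,0,0,-1],
    [-0.001,0,0,0,-1],
    [-0.001,0,0,0,-1]
  ]
}}

```text
time: 14.45
eef_pos: [0.4735, -0.0727, 0.0459]
tcp_rot: [0.78, 0.626, 0.001, -0.002]
contact_force: [4.4, 5.1, 0.4]
opening: 0.314
finger_force: 50.3
```

```bash
python3 r.py
```

```text
14.7 [ 0.4735 -0.0727  0.0459] F along,lat,z -5.76 2.72 1.17 yaw 77.54 x,y 0.01671 0.00069
```

Emit:
{"method": "send_rows", "body": {
  "steps": [
    [-0.0005,0,0,0,-1],
    [-0.0007,0,0,0,-1],
    [-0.0007,0,0,0,-1]
  ]
}}

```text
time: 15.05
eef_pos: [0.4734, -0.0729, 0.0459]
tcp_rot: [0.78, 0.626, 0.001, -0.002]
contact_force: [4.1, 7.5, 1.8]
opening: 0.315
finger_force: 50.3
```

```bash
python3 r.py
```

```text
15.3 [ 0.4734 -0.0729  0.0459] F along,lat,z -7.67 2.91 1.29 yaw 77.52 x,y 0.01697 0.00068
```

Contact: the force is about 2.7 N above the sliding friction. Pressing a little further, to around 5 N.

Emit:
{"method": "send_rows", "body": {
  "steps": [
    [-0.0003,0,0,0,-1],
    [-0.0006,0,0,0,-1],
    [-0.0009,0,0,0,-1],
    [-0.0009,0,0,0,-1]
  ]
}}

```text
time: 15.75
eef_pos: [0.4733, -0.0734, 0.0459]
tcp_rot: [0.78, 0.626, 0.001, -0.002]
contact_force: [4.4, 8.5, 0.7]
opening: 0.317
finger_force: 50.3
```

```bash
python3 r.py
```

```text
16.0 [ 0.4733 -0.0733  0.0459] F along,lat,z -9.1 2.73 1.08 yaw 77.51 x,y 0.0174 0.00066
```

Emit:
{"method": "send_rows", "body": {
  "steps": [
    [-0.0003,0,0,0,-1],
    [-0.0006,0,0,0,-1],
    [-0.0008,0,0,0,-1],
    [-0.0008,0,0,0,-1],
    [-0.0008,0,0,0,-1],
    [-0.0008,0,0,0,-1],
    [-0.0008,0,0,0,-1]
  ]
}}

```text
time: 16.75
eef_pos: [0.4732, -0.0737, 0.0459]
tcp_rot: [0.78, 0.626, 0.002, -0.003]
contact_force: [6.1, 10.0, 0.9]
opening: 0.313
finger_force: 50.3
```

```bash
python3 r.py
```

```text
17.0 [ 0.4732 -0.0737  0.0459] F along,lat,z -10.94 2.82 1.27 yaw 77.49 x,y 0.01775 0.00067
```

Spring force is about 6 N, compressed roughly 1.2 mm, and it has been held. Letting go.

Emit:
{"method": "send_rows", "body": {
  "steps": [
    [0,0,0,0,-0.3],
    [0,0,0,0,-0.2],
    [0,0,0,0,-0.1],
    [0,0,0,0,0],
    [0,0,0,0,0.2],
    [0,0,0,0,0.2],
    [0,0,0,0,0.2],
    [0,0,0,0,0.2]
  ]
}}

```text
time: 17.85
eef_pos: [0.4734, -0.0767, 0.0461]
tcp_rot: [0.779, 0.627, -0.0, -0.0]
contact_force: [0.6, -0.5, 0.8]
opening: 0.604
finger_force: 0.0
```

```bash
python3 r.py; python3 -c "
from h import *
s=ctrl.get_state();print(s['opening'],s['finger_force'])"
```

```text
18.1 [ 0.4734 -0.0766  0.0461] F along,lat,z 0.27 -0.07 0.03 yaw 77.6 x,y 0.02061 0.00146
0.6016354348229371 0.0
```

Emit:
{"method": "send_rows", "body": {
  "steps": [
    [0,0,-0.01,0,0.2],
    [0,0,-0.03,0,0.2],
    [0,0,-0.06,0,0.2],
    [0,0,-0.1,0,0.2],
    [0.04,0,-0.14,0,0.2],
    [0.09,0,-0.17,0,0.2],
    [0.14,0,-0.18,0,0.2],
    [0.19,0,-0.18,0,0.2],
    [0.24,0,-0.18,0,0.2],
    [0.28,0,-0.18,0,0.2],
    [0.28,0,-0.18,0,0.2]
  ]
}}

```text
time: 19.25
eef_pos: [0.5337, 0.2016, 0.2272]
tcp_rot: [0.778, 0.629, 0.001, -0.0]
contact_force: [-1.4, -0.2, -0.3]
opening: 0.6
finger_force: 0.0
```

Run:
```python
from h import *
import cv2
s=ctrl.read_camera("side")[:,:,::-1];t=ctrl.read_camera("top")[:,:,::-1]
b=cv2.resize(s[205:290,230:315],None,fx=4,fy=4,interpolation=2);a=cv2.resize(t[205:290,275:385],None,fx=4,fy=4,interpolation=2)
cv2.imwrite("pics/g6.png",np.clip(1.4*np.hstack([b,a]),0,255).astype(np.uint8))
```

```text
(no output)
```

View pics/g6.png

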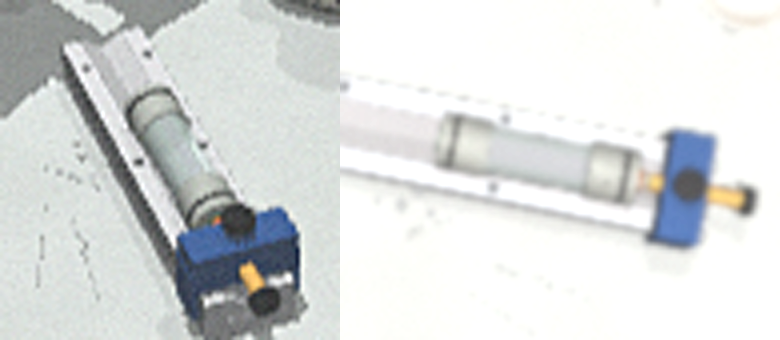

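The cell lies straight in the groove with its end (638,177) against the orange pin, and the gripper is clear. Handing in.

```bash
python3 -c "
from plant import ctrl
print(ctrl.sign_off())"
```

```text
the job is handed in; nothing more can be done
None
```

The cell lies released in the V-groove against the orange pin; I pressed it with about 6 N (estimated spring travel 1.2 mm), held it briefly, let go and handed the job in, but sign-off returned no verdict.

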